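# Sweep washers through the gate of a counting tray

### The arm

A 7-joint arm with a two-finger parallel gripper is mounted at the origin on the work surface. World frame = base frame: x ahead of the robot, y to its left, z up, the work surface at z = 0. Lengths are in m, angles in rad, forces in N, time in s.
With the tool pointing down it reaches from about 0.35 to 0.9 m from the base axis. Payload 19.9 kg.
Tool frame: the origin (TCP) lies between the finger pads; the fingertips stand 8 mm ahead of it and the grasp point (between the pads) lies 11 mm behind it; z points along the fingers, y is the direction in which the jaws open and shut (so a half turn about z gives the same grasp; the last joint's range is limited). The gripper opens to 85 mm and grips with 20 to 120 N. Pads are 22 mm wide; open, the fingers measure 114 mm over their backs; the gripper's body (76 mm by 85 mm) begins 54 mm behind the grasp point. The pads swing forward as they close: fully open they stand 13 mm farther back than shut.
Start: joints at [-1.264, 0.417, -0.01, 1.614, 0.005, 1.111, -0.053], TCP at [0.214, 0.587, 0.239] pointing down, gripper open.
Joint ranges: [-2.81, 2.81], [-0.39, 2.02], [-1.27, 1.25], [0.06, 2.57], [-1.19, 4.33], [0.19, 2], [-2.82, 2.82]. Speed limits (rad/s): [1.89, 1.89, 2.39, 2.39, 3.01, 3.01, 3.01].

### API

Orientations are given as a unit quaternion [w, x, y, z].
In Python, from plant import sense, camera, hand_in gives the robot as it stands.
- The arm moves only by the tool servo_tool, never from a script. Its argument "deltas" is a list of rows, each an object with "slide": the shift along the tool's x, y, z in m, a list of three; "delta_rot": the turn, a rotation vector about the tool's x, y, z in rad, a list of three; "gripper": the opening, from -1 (shut) to 1 (fully open). A call has 1 to 5 rows; each row is the pose to reach, as a shift and turn from the pose commanded when the call began, along the tool's axes at that moment; what a row does not reach only later rows make up. A row lasts 1/10 s, in which the tool goes at most 50 mm and 8.59 degrees, less where a joint would pass 70% of its speed; a pose out of reach is approached as far as the arm can. A call with a gripper value outside its range is refused whole. The fingers move at their own pace and stop on an object; the grip force is fixed at half the most. Time passes only in rows, so rows that repeat a pose let the fingers close. It gives the time, the measured TCP pose, the force and the opening at its end, in the units of the state.
- sense(): the state, without advancing time (a new reading comes with each control period).
- camera(name): name is "side" or "top"; returns a dict with "color" (480x640x3 uint8, red, green, blue), "mtx" (3x3 intrinsics, pixels), "T" (4x4, takes a point from camera to world coordinates). Camera axes: x right, y down, z forward; pixel columns grow to the right and rows downward; lengths in m; the calibration is good to about 2 mm. A picture is of the moment at which its call begins. There is no depth.
- hand_in(): hands the job in, once; it reports no verdict.
The state is a dict: "time_s": time; "q": joint angles; "joint_velocities": joint speeds; "joint_efforts": joint torques, N m; "position": TCP position; "tool_rot": TCP orientation; "wrist_force": force on the tool from outside, world axes, zero at the start; "torque": the same for the moment, N m; "width": finger opening in m.
Only numpy, scipy, OpenCV 4.12 (cv2) and the standard library are available. Lean on these libraries where they do the work, as an engineer would, in place of code of your own. Each camera call takes 0.05 s, during which the arm holds its last target. There are 200 camera calls.

### The job

On the raised counting tray, sweep the three thick steel washers along the deck with the fingertips, one at a time, through the narrow gate in the fence so that each drops into the slot behind it. Slide them only: do not pick a washer up or lift it over the fence. Leave the bolt and the nut on the tray, and the things on the bench, where they are, and finish clear of everything.

Things in the scene. Friction and masses are not known exactly. Their poses are not given: they have to be found in the camera images.
- tray: Fixed counting tray. Origin on the bench surface; z up, +y is the sweeping direction, through the gate. In its frame: flat black deck, top at z = 40 mm, x -150 to 150, y -190 to 35 mm, with a 5 mm high, 4 mm wide lip along sides and rear. A fence 18 mm high, 6 mm thick (y 29 to 35 mm) crosses it, with one gate at x = 0; the drop slot is right behind the fence.
- gate (a point): Middle of the 46 mm wide gate in the fence, at deck level: tray x = 0, y = 32 mm, z = 40 mm; axes as the tray's. Two cheeks as high as the fence, 4 mm thick, flare at 45 degrees from the gate's edges back to about tray x = +-51 mm, y = 3 mm, as a funnel.
- slot (a point): Middle of the drop slot's floor: tray x = 0, y = 70 mm, z = 4 mm; axes as the tray's. The slot is an open-topped pocket, tray x -45 to 45 mm, y 35 (where the deck ends) to 105 mm; its walls reach 58 mm above the bench.
- bolt: Steel hexagon bolt standing on its head on the deck to one side, in front of the fence; head 33 mm across corners and 10 mm high, shank 16 mm thick, 40 mm tall in all; origin under its centre. Bystander: leave it.
- nut: Steel hexagon nut lying on the deck on the other side, in front of the fence; 33 mm across corners, 16 mm high; origin under its centre. Bystander: leave it.
- bottle: closed clear drinking bottle standing on the bench, 64 mm across, 190 mm tall; origin under its centre. Bystander.
- tape: roll of yellow tape lying flat on the bench, 90 mm across, 24 mm high; origin under its centre. Bystander.
- screwdriver: screwdriver lying on the bench, its x axis pointing along the blade. Bystander.
- battery: black battery pack of a cordless tool on the bench, 75 x 115 x 61 mm high; origin under its centre. Bystander.
- washer_a_mid (a point): Centre (half-way up) of one of three identical plain steel washers lying flat on the deck, loose: 34 mm outside, 16 mm hole, 10 mm thick, about 55 g. Their starting places are interchangeable, about 85 to 160 mm before the gate and up to 70 mm to either side of its line.
- washer_a: The same washer; origin at the centre of its underside.
- washer_b_mid (a point): Centre (half-way up) of one of three identical plain steel washers lying flat on the deck, loose: 34 mm outside, 16 mm hole, 10 mm thick, about 55 g. Their starting places are interchangeable, about 85 to 160 mm before the gate and up to 70 mm to either side of its line.
- washer_b: The same washer; origin at the centre of its underside.
- washer_c_mid (a point): Centre (half-way up) of one of three identical plain steel washers lying flat on the deck, loose: 34 mm outside, 16 mm hole, 10 mm thick, about 55 g. Their starting places are interchangeable, about 85 to 160 mm before the gate and up to 70 mm to either side of its line.
- washer_c: The same washer; origin at the centre of its underside.

How it is judged:
By the outcome, as a careful person would: the job done as asked, in the order asked, and still so for the second after the job is handed in, with the robot touching nothing.
It also fails if it takes over 58 s, if anything falls off the work surface, if the arm or the gripper's body presses on something with over 40 N, if the wrist force passes 120 N, or if a joint passes its speed limit or range.

## Working session

There is one attempt and no reset: what is moved stays moved. The work goes in short steps, Python scripts to look and compute and a tool call to move; the robot and the scene stay as the last step left them, time stands still between calls to the robot, and variables do not carry over. Pictures are saved under pics/ and viewed, about 8 in all and at most 12, crops included, and the job is handed in when it is done.

Besides the shell and the picture viewer there is one more tool, called by a JSON object that holds its "api" and its "payload", one argument or row to a line. servo_tool: Moves the arm, as the interface text tells. Its arguments: {"type":"object","properties":{"deltas":{"type":"array"}},"required":["deltas"]}

```bash
mkdir -p pics; python3 - <<'E'
from plant import *
import cv2,numpy as np
s=sense();print(s['time_s'],s['position'],s['tool_rot'],s['width'])
for n in('top','side'):
    c=camera(n);cv2.imwrite(f'pics/{n}0.png',c['color'][...,::-1]);print(n,c['mtx'].tolist(),np.round(c['T'],4).tolist())
E
```

```text
0.0 [0.21349813 0.58705449 0.23865326] [-6.93282204e-05  1.73516736e-01  9.84830736e-01 -5.99205082e-04] 0.08547351716153707
top [[453.1022240223047, 0.0, 321.1698174130997], [0.0, 453.1022240223047, 238.3053725844402], [0.0, 0.0, 1.0]] [[-0.0431, -0.978, 0.204, 0.3605], [-0.9991, 0.0411, -0.0143, -0.0205], [0.0056, -0.2044, -0.9789, 0.9172], [0.0, 0.0, 0.0, 1.0]]
side [[459.90803353394415, 0.0, 305.84684277573666], [0.0, 459.90803353394415, 238.65705832591055], [0.0, 0.0, 1.0]] [[0.8609, -0.3139, 0.4005, 0.0965], [-0.5088, -0.5251, 0.6822, -0.7617], [-0.0038, -0.791, -0.6118, 0.7078], [0.0, 0.0, 0.0, 1.0]]
```

View pics/top0.png

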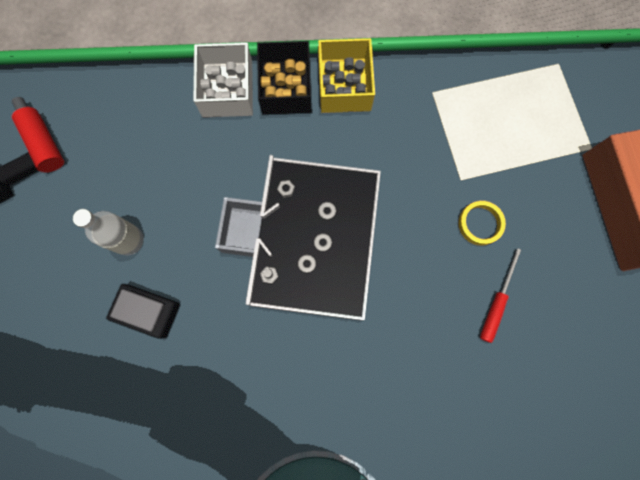

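View pics/side0.png

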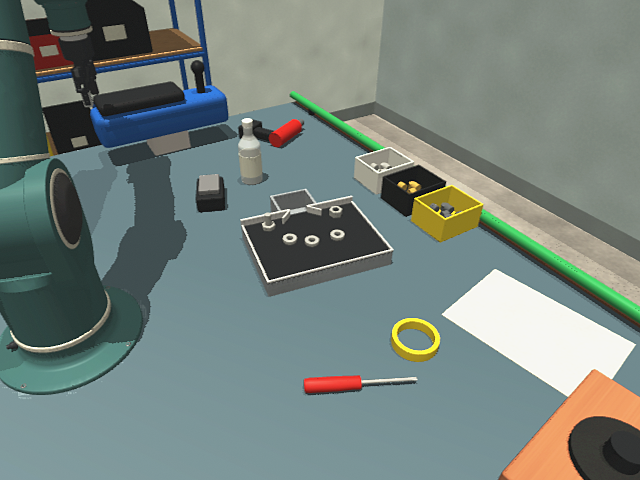

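The top view shows the gate on the left at about (260,227). The washers are near (327,210), (323,242) and (307,264), with the nut at (286,187) and the bolt at (268,274). I'll enlarge it.

```bash
python3 - <<'E'
import cv2
im=cv2.imread('pics/top0.png')[150:330,205:395]
cv2.imwrite('pics/crop1.png',cv2.resize(im,None,fx=3.2,fy=3.2,interpolation=cv2.INTER_CUBIC))
E
```

```text
(no output)
```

View pics/crop1.png

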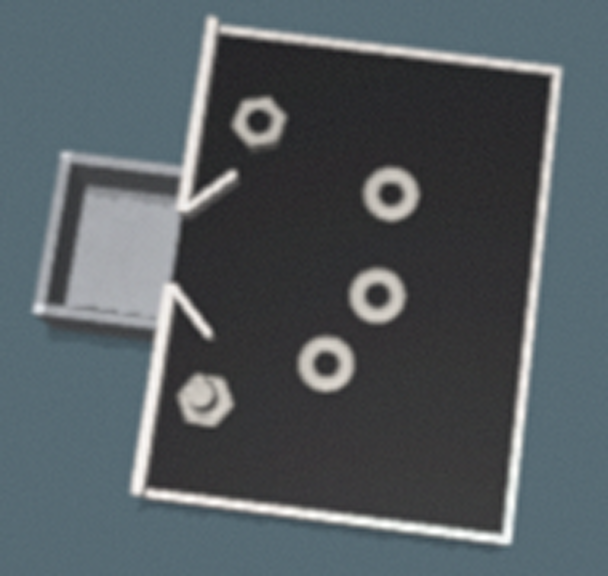

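The crop shows the tray turned a few degrees. Rear corners are at (560,67) and (510,542), fence ends at (211,18) and (138,494), and washer tops at (391,194), (377,295) and (326,363). The nut is at (259,121) and the bolt head at (206,402).

```bash
cat >h.py <<'E'
import numpy as np
K=np.array([[453.1022,0,321.1698],[0,453.1022,238.3054],[0,0,1]])
def ray(px,z,c=None,T=None):
    d=T[:3,:3]@np.linalg.solve(c,[px[0],px[1],1]);o=T[:3,3];return (o+d*(z-o[2])/d[2])[:2]
E
python3 - <<'E'
from h import *;from plant import *
from scipy.optimize import least_squares as L
c=camera('top');T=c['T'];M=c['mtx']
P=lambda u,v,z:ray((205+u/3.2-.35,150+v/3.2-.35),z,M,T)
f=[(560,67,.045,152,-190),(510,542,.045,-152,-190),(211,18,.058,152,32),(138,494,.058,-152,32),(185,211,.058,24,31),(171,286,.058,-24,31),(236,174,.058,51,3),(210,338,.058,-51,3)]
W=np.array([P(*a[:3]) for a in f]);B=np.array([a[3:] for a in f])/1e3
R=lambda t:np.array([[np.cos(t),-np.sin(t)],[np.sin(t),np.cos(t)]])
r=L(lambda p:(B@R(p[2]).T+p[:2]-W).ravel(),[.5,0,0]);p=r.x
print(p,np.round(r.fun.reshape(-1,2)*1e3,1).tolist())
for n,u,v,z in[('wA',391,194,.05),('wB',377,295,.05),('wC',326,363,.05),('nut',259,121,.056),('bolthead',206,402,.05)]:
    w=P(u,v,z);print(n,w.round(4),((w-p[:2])@R(p[2])*1e3).round(1))
print('gate',R(p[2])@[0,.032]+p[:2])
s=sense();print(s['q'],s['time_s'])
E
```

```text
[ 0.56120984  0.05413782 -0.16649602] [[2.0, -0.4], [-2.7, -0.3], [2.1, -0.8], [-2.6, 0.7], [0.4, 1.0], [-0.5, -0.3], [0.2, 0.6], [1.1, -0.5]]
wA [ 0.5973 -0.0468] [ 52.4 -93.6]
wB [ 0.534  -0.0354] [-12.  -92.8]
wC [ 0.4934 -0.0028] [-57.4 -67.4]
nut [0.646  0.0331] [87.1 -6.7]
bolthead [0.4729 0.0701] [-89.8   1.1]
gate [0.56651313 0.08569531]
[-1.26348053  0.41782964 -0.010324    1.61401095  0.00471737  1.11071299
 -0.05299838] 0.15
```

```bash
cat >>h.py <<'E'
from scipy.spatial.transform import Rotation as Ro
O=np.array([.5612,.0541]);A=-.1665
R=np.array([[np.cos(A),-np.sin(A)],[np.sin(A),np.cos(A)]])
def goto(x,y,z,th=0):
    "tray mm + TCP world z m + push direction th (deg, toward tray +x) -> slide, rotvec; prints current"
    from plant import sense
    s=sense();q=s['tool_rot'];C=Ro.from_quat([q[1],q[2],q[3],q[0]])
    p=np.array(s['position']);t=(p[:2]-O)@R*1e3
    a=A-np.radians(th);X=[-np.sin(a),np.cos(a),0];Y=[np.cos(a),np.sin(a),0]
    D=Ro.from_matrix(np.array([X,Y,[0,0,-1]]).T)
    g=np.r_[R@(np.array([x,y])/1e3)+O,z]
    print('t',round(s['time_s'],2),'tray',t.round(1),'z',round(p[2],4),'w',round(s['width'],4),'F',np.round(s['wrist_force'],1))
    print('->',C.inv().apply(g-p).round(4),(C.inv()*D).as_rotvec().round(3))
E
echo
```

{"api": "servo_tool", "payload": {
  "deltas": [
    {"slide": [-0.034,-0.034,0],"delta_rot": [0,0,0.14],"gripper": -0.72},
    {"slide": [-0.068,-0.068,0],"delta_rot": [0,0,0.28],"gripper": -0.72},
    {"slide": [-0.102,-0.102,0],"delta_rot": [0,0,0.42],"gripper": -0.72},
    {"slide": [-0.136,-0.136,0],"delta_rot": [0,0,0.56],"gripper": -0.72},
    {"slide": [-0.17,-0.17,0],"delta_rot": [0,0,0.7],"gripper": -0.72}
  ]
}}

```text
time_s: 0.65
position: [0.3157, 0.3676, 0.2392]
tool_rot: [-0.0, 0.503, 0.864, -0.0]
wrist_force: [1.1, 0.5, 1.1]
width: 0.0129
```

```bash
python3 -c "
from h import *;goto(-12,-134,.12)"
```

```text
t 0.65 tray [-294.1  268.4] z 0.2392 w 0.0129 F [1.1 0.5 1.1]
-> [-0.4902 -0.035   0.1191] [-0.    -0.     0.683]
```

{"api": "servo_tool", "payload": {
  "deltas": [
    {"slide": [-0.048,-0.003,0],"delta_rot": [0,0,0.137],"gripper": -0.72},
    {"slide": [-0.096,-0.007,0],"delta_rot": [0,0,0.273],"gripper": -0.72},
    {"slide": [-0.144,-0.01,0],"delta_rot": [0,0,0.41],"gripper": -0.72},
    {"slide": [-0.192,-0.014,0],"delta_rot": [0,0,0.546],"gripper": -0.72},
    {"slide": [-0.24,-0.017,0],"delta_rot": [0,0,0.683],"gripper": -0.72}
  ]
}}

```text
time_s: 1.15
position: [0.4205, 0.1511, 0.2394]
tool_rot: [-0.0, 0.763, 0.646, 0.0]
wrist_force: [1.2, -0.1, 0.4]
width: 0.0122
```

```bash
python3 -c "
from h import *;goto(-12,-134,.12)"
```

```text
t 1.15 tray [-154.8   72.3] z 0.2394 w 0.0122 F [ 1.2 -0.1  0.4]
-> [-0.2064  0.1428  0.1194] [ 0. -0.  0.]
```

{"api": "servo_tool", "payload": {
  "deltas": [
    {"slide": [-0.04,0.028,0],"delta_rot": [0,0,0],"gripper": -0.72},
    {"slide": [-0.08,0.056,0],"delta_rot": [0,0,0],"gripper": -0.72},
    {"slide": [-0.12,0.084,0],"delta_rot": [0,0,0],"gripper": -0.72},
    {"slide": [-0.16,0.112,0.01],"delta_rot": [0,0,0],"gripper": -0.72},
    {"slide": [-0.2,0.14,0.03],"delta_rot": [0,0,0],"gripper": -0.72}
  ]
}}

```text
time_s: 1.65
position: [0.5264, -0.0666, 0.2109]
tool_rot: [0.001, 0.762, 0.648, 0.001]
wrist_force: [1.7, 0.9, -0.4]
width: 0.0115
```

{"api": "servo_tool", "payload": {
  "deltas": [
    {"slide": [-0.006,0.003,0.04],"delta_rot": [0,0,0],"gripper": -0.72},
    {"slide": [-0.006,0.003,0.08],"delta_rot": [0,0,0],"gripper": -0.72},
    {"slide": [-0.006,0.003,0.12],"delta_rot": [0,0,0],"gripper": -0.72},
    {"slide": [-0.006,0.003,0.137],"delta_rot": [0,0,0],"gripper": -0.72},
    {"slide": [-0.006,0.003,0.137],"delta_rot": [0,0,0],"gripper": -0.72}
  ]
}}

```text
time_s: 2.15
position: [0.5257, -0.071, 0.0711]
tool_rot: [-0.001, 0.762, 0.648, -0.002]
wrist_force: [0.2, -1.4, 0.8]
width: 0.0119
```

```bash
python3 - <<'E'
from h import *;from plant import *;import cv2
goto(-12,-134,.052)
a=camera('side')['color'][190:300,235:400,::-1];b=camera('top')['color'][150:330,205:395,::-1]
a=cv2.resize(a,(790,527),interpolation=cv2.INTER_CUBIC);cv2.imwrite('pics/s2.png',a)
cv2.imwrite('pics/t2.png',cv2.resize(b,None,fx=3.2,fy=3.2))
E
```

```text
t 2.15 tray [ -14.3 -129.3] z 0.0711 w 0.0119 F [ 0.2 -1.4  0.8]
-> [-0.0047  0.0023  0.0191] [-0.004  0.001  0.005]
```

View pics/s2.png

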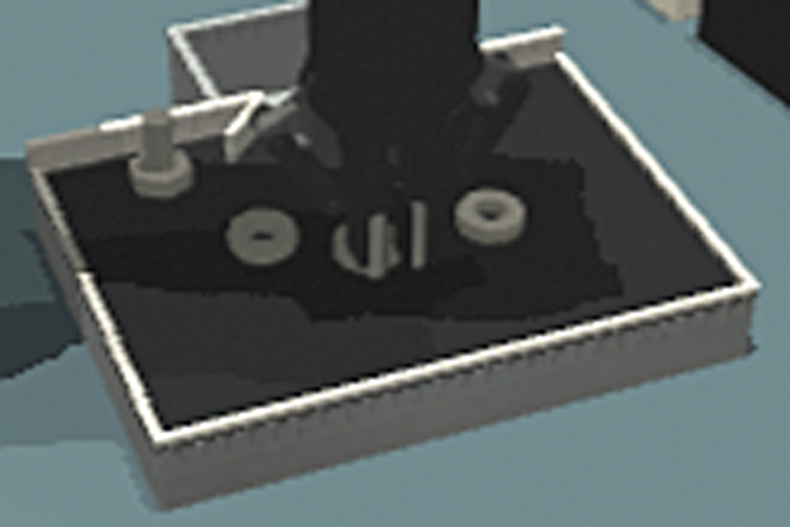

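The fingers stand behind washer B, and the pale pads end at crop (378,278) and (418,268). I'll work out the tip height from those points.

```bash
python3 - <<'E'
from h import *;from plant import *
c=camera('side');Ti=np.linalg.inv(c['T'])
for dx in(-6,6):
  for dy in(-11,11):
    for z in(.045,.055,.063):
      w=np.r_[R@((np.array([-14.3+dx,-129.3+dy]))/1e3)+O,z,1];p=c['mtx']@(Ti@w)[:3];p=p[:2]/p[2]
      print(dx,dy,z,((p-[235,190])*790/165).round())
E
```

```text
-6 -11 0.045 [379. 306.]
-6 -11 0.055 [379. 290.]
-6 -11 0.063 [380. 276.]
-6 11 0.045 [362. 279.]
-6 11 0.055 [362. 262.]
-6 11 0.063 [362. 249.]
6 -11 0.045 [403. 300.]
6 -11 0.055 [403. 284.]
6 -11 0.063 [403. 270.]
6 11 0.045 [385. 273.]
6 11 0.055 [386. 257.]
6 11 0.063 [386. 244.]
```

{"api": "servo_tool", "payload": {
  "deltas": [
    {"slide": [-0.004,0.002,0.01],"delta_rot": [-0.004,0,0.005],"gripper": -0.72},
    {"slide": [-0.004,0.002,0.0185],"delta_rot": [-0.004,0,0.005],"gripper": -0.72},
    {"slide": [-0.004,0.002,0.0185],"delta_rot": [-0.004,0,0.005],"gripper": -0.72}
  ]
}}

```text
time_s: 2.6
position: [0.5281, -0.0753, 0.054]
tool_rot: [0.001, 0.763, 0.646, 0.001]
wrist_force: [-0.2, -0.8, -0.5]
width: 0.012
```

```bash
python3 -c "
from h import *;goto(0,0,.052)"
```

```text
t 2.6 tray [ -11.2 -133.1] z 0.054 w 0.012 F [-0.2 -0.8 -0.5]
-> [0.1331 0.0113 0.002 ] [0.003 0.    0.   ]
```

{"api": "servo_tool", "payload": {
  "deltas": [
    {"slide": [0.015,0.001,0.001],"delta_rot": [0,0,0],"gripper": -0.72},
    {"slide": [0.03,0.0025,0.001],"delta_rot": [0,0,0],"gripper": -0.72},
    {"slide": [0.045,0.004,0.001],"delta_rot": [0,0,0],"gripper": -0.72},
    {"slide": [0.06,0.006,0.001],"delta_rot": [0,0,0],"gripper": -0.72},
    {"slide": [0.075,0.008,0.001],"delta_rot": [0,0,0],"gripper": -0.72}
  ]
}}

```text
time_s: 3.1
position: [0.5492, -0.0008, 0.054]
tool_rot: [0.002, 0.763, 0.646, 0.001]
wrist_force: [0.4, -0.3, -0.2]
width: 0.0121
```

```bash
python3 - <<'E'
from h import *;from plant import *;import cv2
goto(0,17,.053)
a=camera('side')['color'][180:300,235:400,::-1]
cv2.imwrite('pics/s3.png',cv2.resize(a,None,fx=4.6,fy=4.6,interpolation=cv2.INTER_CUBIC))
E
```

```text
t 3.1 tray [ -2.7 -56.1] z 0.054 w 0.0121 F [ 0.4 -0.3 -0.2]
-> [0.0731 0.0028 0.001 ] [ 0.004 -0.     0.001]
```

View pics/s3.png

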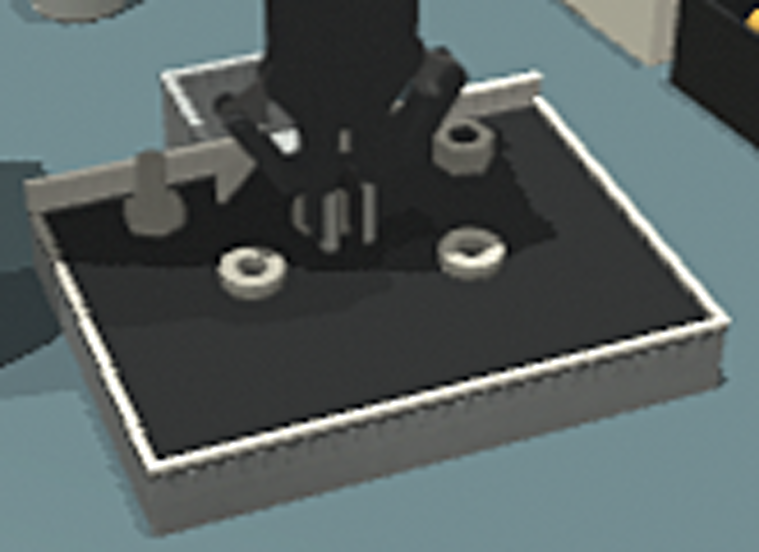

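The washer stays ahead of the fingers at about (305,210), so I'll push it through.

{"api": "servo_tool", "payload": {
  "deltas": [
    {"slide": [0.015,0.001,0.001],"delta_rot": [0,0,0],"gripper": -0.72},
    {"slide": [0.03,0.002,0.001],"delta_rot": [0,0,0],"gripper": -0.72},
    {"slide": [0.045,0.003,0.001],"delta_rot": [0,0,0],"gripper": -0.72},
    {"slide": [0.06,0.003,0.001],"delta_rot": [0,0,0],"gripper": -0.72},
    {"slide": [0.073,0.003,0.001],"delta_rot": [0,0,0],"gripper": -0.72}
  ]
}}

```text
time_s: 3.65
position: [0.564, 0.0704, 0.0529]
tool_rot: [0.002, 0.763, 0.646, 0.001]
wrist_force: [-0.5, -0.2, 0.7]
width: 0.0121
```

{"api": "servo_tool", "payload": {
  "deltas": [
    {"slide": [0.002,0,0],"delta_rot": [0,0,0],"gripper": -0.72},
    {"slide": [-0.03,0,0],"delta_rot": [0,0,0],"gripper": -0.72},
    {"slide": [-0.06,0,-0.02],"delta_rot": [0,0,0],"gripper": -0.72},
    {"slide": [-0.09,0,-0.05],"delta_rot": [0,0,0],"gripper": -0.72},
    {"slide": [-0.12,0,-0.06],"delta_rot": [0,0,0],"gripper": -0.72}
  ]
}}

```text
time_s: 4.15
position: [0.5442, -0.0512, 0.1152]
tool_rot: [0.002, 0.764, 0.646, 0.002]
wrist_force: [-0.2, -0.1, 0.7]
width: 0.0119
```

```bash
python3 - <<'E'
from h import *;from plant import *;import cv2
# A: washer (52,-94), direction to (0,-5): 
th=np.degrees(np.arctan2(-52,89));d=np.array([np.sin(np.radians(th)),np.cos(np.radians(th))])
p=np.array([52,-94])-42*d;print(th,p);goto(p[0],p[1],.115,th)
a=camera('top')['color'][150:330,205:395,::-1]
cv2.imwrite('pics/t3.png',cv2.resize(a,None,fx=3.2,fy=3.2,interpolation=cv2.INTER_CUBIC))
E
```

```text
-30.29644817623844 [  73.1879122  -130.26392666]
t 4.15 tray [   0.7 -106.7] z 0.1152 w 0.0119 F [-0.2 -0.1  0.7]
-> [-0.0236  0.0725  0.0006] [ 0.006  0.001 -0.529]
```

View pics/t3.png

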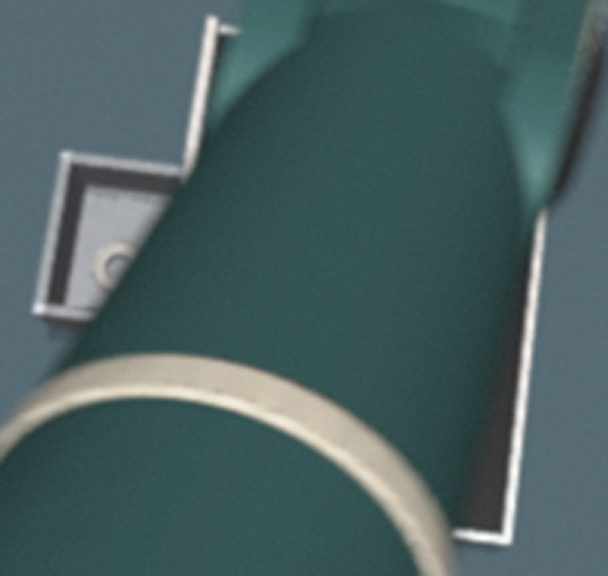

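Washer B lies in the slot at crop (118,265). Next is A.

{"api": "servo_tool", "payload": {
  "deltas": [
    {"slide": [-0.006,0.018,0],"delta_rot": [0.001,0,-0.132],"gripper": -0.72},
    {"slide": [-0.012,0.036,0],"delta_rot": [0.003,0,-0.264],"gripper": -0.72},
    {"slide": [-0.018,0.054,0],"delta_rot": [0.004,0,-0.397],"gripper": -0.72},
    {"slide": [-0.0235,0.0725,0],"delta_rot": [0.006,0.001,-0.529],"gripper": -0.72},
    {"slide": [-0.0235,0.0725,0.02],"delta_rot": [0.006,0.001,-0.529],"gripper": -0.72}
  ]
}}

```text
time_s: 4.7
position: [0.6142, -0.0865, 0.0949]
tool_rot: [0.001, 0.566, 0.824, 0.0]
wrist_force: [0.3, 0.4, -0.8]
width: 0.0122
```

```bash
python3 -c "
from h import *;goto(73.2,-130.3,.0525,-30.3)"
```

```text
t 4.7 tray [  75.6 -129.9] z 0.0949 w 0.0122 F [ 0.3  0.4 -0.8]
-> [ 0.001  -0.0023  0.0424] [0.002 0.002 0.004]
```

{"api": "servo_tool", "payload": {
  "deltas": [
    {"slide": [0,-0.002,0.025],"delta_rot": [0.002,0.002,0.004],"gripper": -0.72},
    {"slide": [0,-0.0022,0.042],"delta_rot": [0.002,0.002,0.004],"gripper": -0.72},
    {"slide": [0.001,-0.0022,0.042],"delta_rot": [0.002,0.002,0.004],"gripper": -0.72},
    {"slide": [0.008,-0.0022,0.042],"delta_rot": [0.002,0.002,0.004],"gripper": -0.72}
  ]
}}

```text
time_s: 5.1
position: [0.6064, -0.0786, 0.051]
tool_rot: [-0.002, 0.57, 0.822, -0.001]
wrist_force: [-0.3, 0.3, 0.5]
width: 0.0118
```

```bash
python3 -c "
from h import *;a=np.radians(30.3);goto(0+27*np.sin(a),-5-27*np.cos(a),.053,-30.3)"
```

```text
t 5.1 tray [  66.5 -123.4] z 0.051 w 0.0118 F [-0.3  0.3  0.5]
-> [ 0.1088  0.0018 -0.0018] [-0.005 -0.002 -0.005]
```

{"api": "servo_tool", "payload": {
  "deltas": [
    {"slide": [0.014,0.001,0],"delta_rot": [0,0,0],"gripper": -0.72},
    {"slide": [0.028,0.001,-0.001],"delta_rot": [0,0,0],"gripper": -0.72},
    {"slide": [0.042,0.001,-0.001],"delta_rot": [0,0,0],"gripper": -0.72},
    {"slide": [0.056,0.001,-0.001],"delta_rot": [0,0,0],"gripper": -0.72},
    {"slide": [0.07,0.001,-0.001],"delta_rot": [0,0,0],"gripper": -0.72}
  ]
}}

```text
time_s: 5.6
position: [0.5824, -0.0105, 0.0525]
tool_rot: [-0.002, 0.569, 0.822, -0.001]
wrist_force: [0.2, 1.1, -0.8]
width: 0.012
```

```bash
python3 - <<'E'
from h import *;from plant import *;import cv2
a=np.radians(30.3);goto(0+27*np.sin(a),-5-27*np.cos(a),.053,-30.3)
a=camera('side')['color'][180:300,235:400,::-1]
cv2.imwrite('pics/s4.png',cv2.resize(a,None,fx=4.6,fy=4.6,interpolation=cv2.INTER_CUBIC))
E
```

```text
t 5.6 tray [ 31.6 -60.2] z 0.0525 w 0.012 F [ 0.2  1.1 -0.8]
-> [ 0.0367  0.0005 -0.0004] [-0.004 -0.002 -0.003]
```

View pics/s4.png

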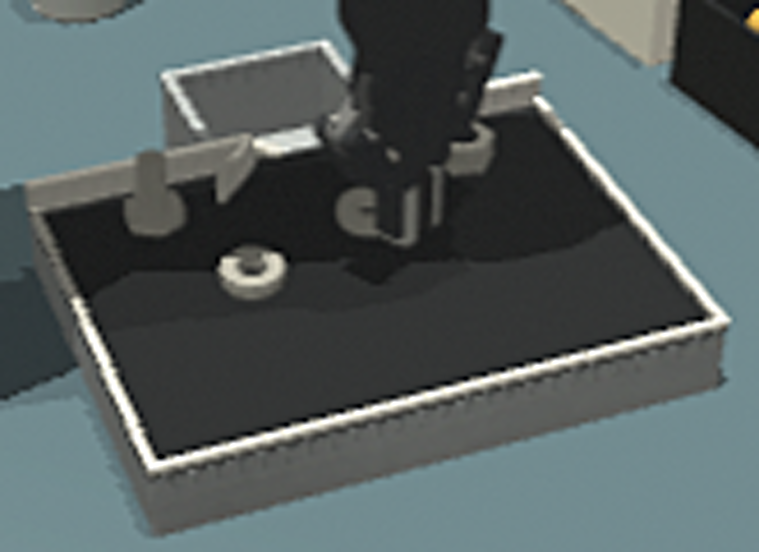

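The washer is seated in front of the fingers at about (362,212). I'll finish the diagonal push, then turn about the washer into the gate direction.

{"api": "servo_tool", "payload": {
  "deltas": [
    {"slide": [0.012,0,0],"delta_rot": [0,0,0],"gripper": -0.72},
    {"slide": [0.024,0,0],"delta_rot": [0,0,0],"gripper": -0.72},
    {"slide": [0.035,0,0],"delta_rot": [0,0,0],"gripper": -0.72}
  ]
}}

```text
time_s: 5.95
position: [0.5702, 0.0216, 0.0524]
tool_rot: [-0.002, 0.57, 0.822, -0.001]
wrist_force: [0.1, -0.8, -0.1]
width: 0.0119
```

{"api": "servo_tool", "payload": {
  "deltas": [
    {"slide": [0.0054,-0.0005,0],"delta_rot": [0,0,0.132],"gripper": -0.72},
    {"slide": [0.0113,-0.001,0],"delta_rot": [0,0,0.264],"gripper": -0.72},
    {"slide": [0.0176,-0.0014,0],"delta_rot": [0,0,0.397],"gripper": -0.72},
    {"slide": [0.0244,-0.0015,0],"delta_rot": [0,0,0.529],"gripper": -0.72}
  ]
}}

```text
time_s: 6.35
position: [0.5603, 0.0436, 0.0525]
tool_rot: [-0.002, 0.766, 0.642, -0.002]
wrist_force: [0.4, -0.1, -0.1]
width: 0.0117
```

```bash
python3 -c "
from h import *;goto(0,18,.053)"
```

```text
t 6.35 tray [  0.8 -10.5] z 0.0525 w 0.0117 F [ 0.4 -0.1 -0.1]
-> [ 0.0285 -0.0011 -0.0005] [-0.005 -0.    -0.009]
```

{"api": "servo_tool", "payload": {
  "deltas": [
    {"slide": [0.01,-0.0005,0],"delta_rot": [0,0,0],"gripper": -0.72},
    {"slide": [0.02,-0.001,0],"delta_rot": [0,0,0],"gripper": -0.72},
    {"slide": [0.029,-0.001,0],"delta_rot": [0,0,0],"gripper": -0.72},
    {"slide": [0.03,-0.001,0],"delta_rot": [0,0,0],"gripper": -0.72}
  ]
}}

```text
time_s: 6.75
position: [0.565, 0.0745, 0.0525]
tool_rot: [-0.002, 0.763, 0.646, -0.001]
wrist_force: [0.5, 0.1, -0.3]
width: 0.0121
```

{"api": "servo_tool", "payload": {
  "deltas": [
    {"slide": [-0.03,0,0],"delta_rot": [0,0,0],"gripper": -0.72},
    {"slide": [-0.05,0,-0.03],"delta_rot": [0,0,0],"gripper": -0.72},
    {"slide": [-0.07,0,-0.065],"delta_rot": [0,0,0],"gripper": -0.72},
    {"slide": [-0.105,-0.01,-0.065],"delta_rot": [0,0,0.14],"gripper": -0.72},
    {"slide": [-0.12,-0.05,-0.065],"delta_rot": [0,0,0.28],"gripper": -0.72}
  ]
}}

```text
time_s: 7.25
position: [0.497, -0.0405, 0.119]
tool_rot: [0.0, 0.849, 0.528, -0.0]
wrist_force: [0.6, 0.3, 0.5]
width: 0.012
```

```bash
python3 - <<'E'
from h import *;from plant import *;import cv2
goto(-84.6,-99.4,.1,40.4)
a=camera('side')['color'][180:300,235:400,::-1];b=camera('top')['color'][180:260,205:325,::-1]
a=cv2.resize(a,None,fx=3,fy=3,interpolation=cv2.INTER_CUBIC);b=cv2.resize(b,None,fx=2.5,fy=2.5,interpolation=cv2.INTER_CUBIC)
c=np.zeros((360,795,3),'uint8');c[:,:495]=a;c[:200,495:]=b;cv2.imwrite('pics/c5.png',c)
E
```

```text
t 7.25 tray [ -47.7 -104. ] z 0.119 w 0.012 F [0.6 0.3 0.5]
-> [-0.0062 -0.0367  0.019 ] [-0.     0.001  0.414]
```

View pics/c5.png

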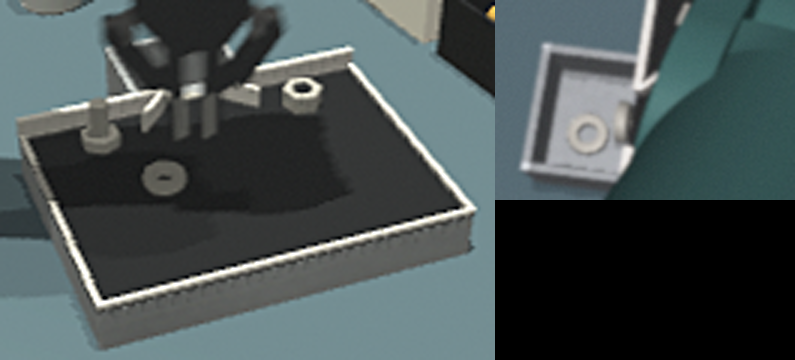

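B lies flat in the slot, and A has dropped in and leans on edge by the deck wall at about (622,120). C is untouched at (165,178). Now C.

{"api": "servo_tool", "payload": {
  "deltas": [
    {"slide": [-0.002,-0.013,0],"delta_rot": [0,0,0.138],"gripper": -0.72},
    {"slide": [-0.004,-0.026,0],"delta_rot": [0,0,0.276],"gripper": -0.72},
    {"slide": [-0.006,-0.037,0],"delta_rot": [0,0,0.414],"gripper": -0.72},
    {"slide": [-0.006,-0.037,0.015],"delta_rot": [0,0,0.414],"gripper": -0.72},
    {"slide": [-0.006,-0.037,0.03],"delta_rot": [0,0,0.414],"gripper": -0.72}
  ]
}}

```text
time_s: 7.85
position: [0.4596, -0.0259, 0.0878]
tool_rot: [-0.001, 0.938, 0.347, -0.001]
wrist_force: [-0.9, -0.2, 0.2]
width: 0.0121
```

```bash
python3 -c "
from h import *;goto(-84.6,-99.4,.0525,40.4)"
```

```text
t 7.85 tray [-86.9 -95.8] z 0.0878 w 0.0121 F [-0.9 -0.2  0.2]
-> [-0.0012  0.0042  0.0353] [-0.003  0.002  0.01 ]
```

{"api": "servo_tool", "payload": {
  "deltas": [
    {"slide": [-0.001,0.004,0.018],"delta_rot": [0,0,0.01],"gripper": -0.72},
    {"slide": [-0.001,0.004,0.035],"delta_rot": [0,0,0.01],"gripper": -0.72},
    {"slide": [-0.001,0.004,0.035],"delta_rot": [0,0,0.01],"gripper": -0.72}
  ]
}}

```text
time_s: 8.15
position: [0.4602, -0.0303, 0.0516]
tool_rot: [-0.001, 0.94, 0.342, -0.003]
wrist_force: [-0.3, 0.3, 0.6]
width: 0.012
```

```bash
python3 -c "
from h import *;a=np.radians(40.4);goto(-27*np.sin(a),-27*np.cos(a),.053,40.4)"
```

```text
t 8.15 tray [-85.6 -99.9] z 0.0516 w 0.012 F [-0.3  0.3  0.6]
-> [ 0.1046  0.0003 -0.002 ] [-0.005  0.005 -0.002]
```

{"api": "servo_tool", "payload": {
  "deltas": [
    {"slide": [0.014,0,-0.001],"delta_rot": [0,0,0],"gripper": -0.72},
    {"slide": [0.028,0,-0.001],"delta_rot": [0,0,0],"gripper": -0.72},
    {"slide": [0.042,0,-0.001],"delta_rot": [0,0,0],"gripper": -0.72},
    {"slide": [0.056,0,-0.001],"delta_rot": [0,0,0],"gripper": -0.72},
    {"slide": [0.07,0,-0.001],"delta_rot": [0,0,0],"gripper": -0.72}
  ]
}}

```text
time_s: 8.65
position: [0.5158, 0.016, 0.0539]
tool_rot: [-0.001, 0.94, 0.342, -0.002]
wrist_force: [-0.7, -0.2, 1.3]
width: 0.0122
```

```bash
python3 - <<'E'
from h import *;from plant import *;import cv2
a=np.radians(40.4);goto(-27*np.sin(a),-27*np.cos(a),.053,40.4)
a=camera('side')['color'][180:300,235:400,::-1]
cv2.imwrite('pics/s6.png',cv2.resize(a,None,fx=4.6,fy=4.6,interpolation=cv2.INTER_CUBIC))
E
```

```text
t 8.65 tray [-38.5 -45. ] z 0.0539 w 0.0122 F [-0.7 -0.2  1.3]
-> [0.0322 0.     0.0008] [-0.003  0.003 -0.002]
```

View pics/s6.png

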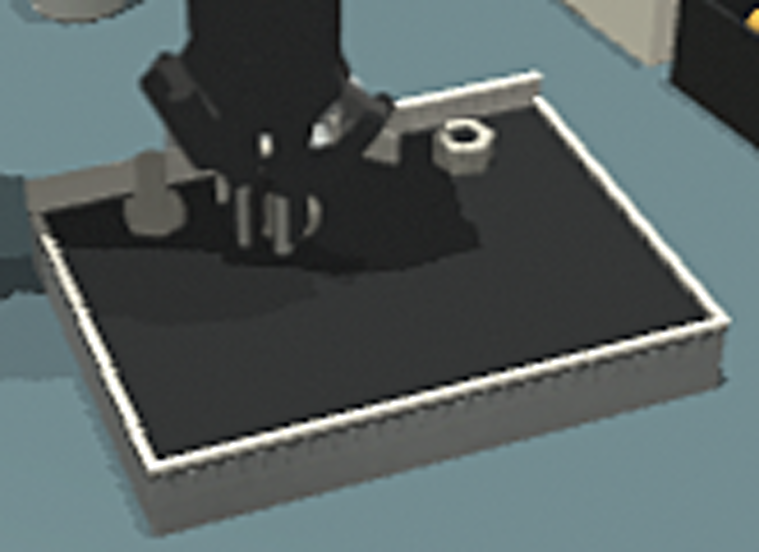

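{"api": "servo_tool", "payload": {
  "deltas": [
    {"slide": [0.01,0,0],"delta_rot": [0,0,0],"gripper": -0.72},
    {"slide": [0.02,0,0.001],"delta_rot": [0,0,0],"gripper": -0.72},
    {"slide": [0.027,0,0.001],"delta_rot": [0,0,0],"gripper": -0.72}
  ]
}}

```text
time_s: 9.0
position: [0.5359, 0.0328, 0.0525]
tool_rot: [-0.001, 0.94, 0.341, -0.002]
wrist_force: [-0.4, -1.0, 1.3]
width: 0.0124
```

{"api": "servo_tool", "payload": {
  "deltas": [
    {"slide": [0.0037,0.0017,0],"delta_rot": [0,0,-0.141],"gripper": -0.72},
    {"slide": [0.0079,0.0033,0],"delta_rot": [0,0,-0.282],"gripper": -0.72},
    {"slide": [0.0127,0.0047,0],"delta_rot": [0,0,-0.423],"gripper": -0.72},
    {"slide": [0.0179,0.0059,0],"delta_rot": [0,0,-0.564],"gripper": -0.72},
    {"slide": [0.0236,0.0069,0],"delta_rot": [0,0,-0.705],"gripper": -0.72}
  ]
}}

```text
time_s: 9.5
position: [0.5582, 0.0421, 0.0525]
tool_rot: [-0.002, 0.763, 0.647, -0.002]
wrist_force: [0.1, -0.3, 0.4]
width: 0.0121
```

```bash
python3 -c "
from h import *;goto(0,18,.053)"
```

```text
t 9.5 tray [ -0.9 -12.3] z 0.0525 w 0.0121 F [ 0.1 -0.3  0.4]
-> [ 0.0303  0.001  -0.0005] [-0.005 -0.     0.003]
```

Push through, retreat and lift, then move back toward the arm's start so the view is clear.

{"api": "servo_tool", "payload": {
  "deltas": [
    {"slide": [0.011,0.001,0],"delta_rot": [0,0,0],"gripper": -0.72},
    {"slide": [0.022,0.001,0],"delta_rot": [0,0,0],"gripper": -0.72},
    {"slide": [0.031,0.001,0],"delta_rot": [0,0,0],"gripper": -0.72},
    {"slide": [0.032,0.001,0],"delta_rot": [0,0,0],"gripper": -0.72}
  ]
}}

```text
time_s: 9.9
position: [0.5642, 0.0755, 0.0524]
tool_rot: [-0.002, 0.764, 0.645, -0.001]
wrist_force: [0.8, -1.2, -0.2]
width: 0.012
```

{"api": "servo_tool", "payload": {
  "deltas": [
    {"slide": [-0.03,0,0],"delta_rot": [0,0,0],"gripper": -0.72},
    {"slide": [-0.06,0,-0.03],"delta_rot": [0,0,0],"gripper": -0.72},
    {"slide": [-0.09,0,-0.07],"delta_rot": [0,0,0],"gripper": -0.72},
    {"slide": [-0.12,0,-0.11],"delta_rot": [0,0,0],"gripper": -0.72},
    {"slide": [-0.15,0,-0.15],"delta_rot": [0,0,0],"gripper": -0.72}
  ]
}}

```text
time_s: 10.4
position: [0.539, -0.0757, 0.204]
tool_rot: [-0.002, 0.765, 0.644, -0.002]
wrist_force: [0.4, 1.3, 0.5]
width: 0.0121
```

{"api": "servo_tool", "payload": {
  "deltas": [
    {"slide": [-0.04,-0.02,-0.02],"delta_rot": [0,0,0],"gripper": -0.72},
    {"slide": [-0.08,-0.04,-0.03],"delta_rot": [0,0,0],"gripper": -0.72},
    {"slide": [-0.12,-0.06,-0.03],"delta_rot": [0,0,0],"gripper": -0.72},
    {"slide": [-0.16,-0.08,-0.03],"delta_rot": [0,0,0],"gripper": -0.72},
    {"slide": [-0.2,-0.1,-0.03],"delta_rot": [0,0,0],"gripper": -0.72}
  ]
}}

```text
time_s: 10.9
position: [0.4063, -0.2558, 0.2331]
tool_rot: [-0.002, 0.765, 0.644, -0.001]
wrist_force: [0.5, -0.2, -1.2]
width: 0.0118
```

```bash
python3 - <<'E'
from h import *;from plant import *;import cv2
goto(0,0,.2)
b=camera('top')['color'][150:330,205:395,::-1]
cv2.imwrite('pics/t7.png',cv2.resize(b,None,fx=3.2,fy=3.2,interpolation=cv2.INTER_CUBIC))
E
```

```text
t 10.9 tray [-101.4 -331.3] z 0.2331 w 0.0118 F [ 0.5 -0.2 -1.2]
-> [0.3316 0.1003 0.033 ] [-0.004 -0.001 -0.004]
```

View pics/t7.png

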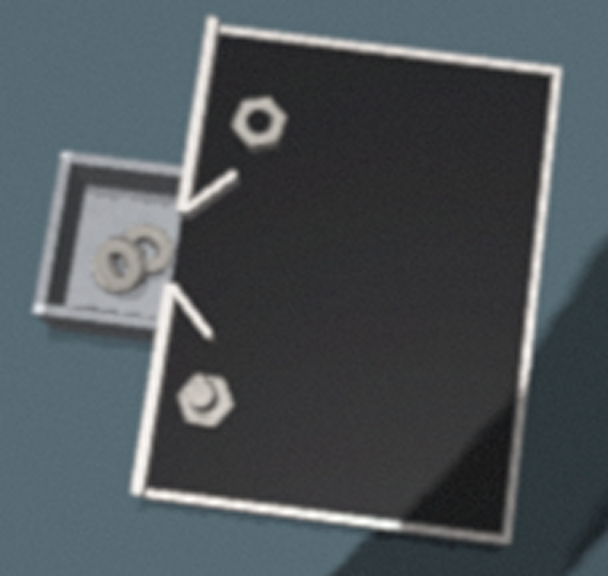

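The deck is clear, and the nut (259,121) and bolt (206,402) are unmoved. Two or three rings overlap in the slot, so I'll look closer and check the rest of the bench too.

```bash
python3 - <<'E'
from plant import *;import cv2,numpy as np
s=camera('side')['color'][...,::-1];t=camera('top')['color'][...,::-1]
o=np.zeros((600,800,3),'uint8')
o[:300,:400]=cv2.resize(t[195:255,210:290],(400,300),interpolation=cv2.INTER_CUBIC)
o[:300,400:]=cv2.resize(s[180:240,260:340],(400,300),interpolation=cv2.INTER_CUBIC)
o[300:,:400]=cv2.resize(t,(400,300));o[300:,400:]=cv2.resize(s,(400,300));cv2.imwrite('pics/f8.png',o)
d=np.abs(t.astype(int)-cv2.imread('pics/top0.png')).max(2)
for n,(x,y) in dict(bottle=(105,230),battery=(143,310),tape=(483,222),driver=(500,295),nut=(286,187),bolt=(268,274)).items():print(n,d[y-20:y+20,x-20:x+20].max())
E
```

```text
bottle 6
battery 9
tape 8
driver 206
nut 11
bolt 8
```

View pics/f8.png

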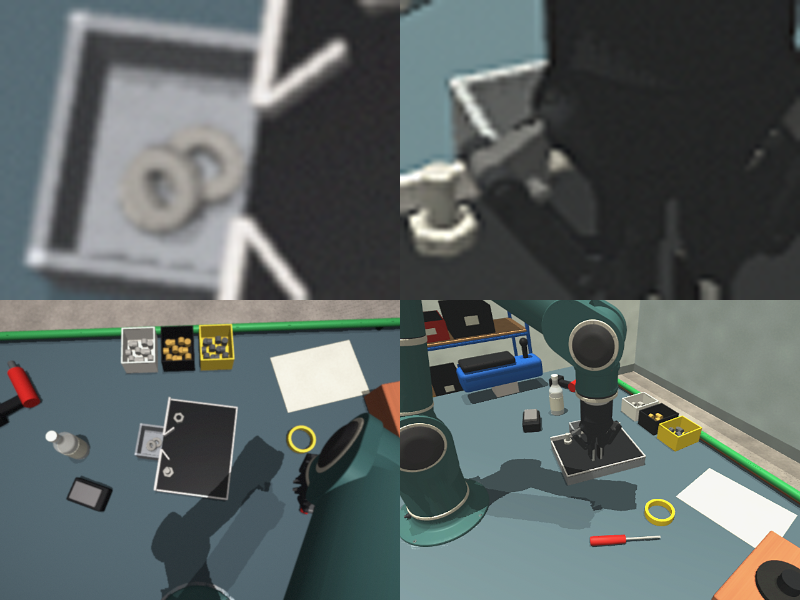

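```bash
python3 -c "
from plant import *;s=sense();print(s['time_s'],abs(s['joint_velocities']).max());print(hand_in())"
```

```text
11.05 0.04971911508402996
the job is handed in; nothing more can be done
None
```

I swept the three washers one at a time (B, A, then C) along the deck and through the gate, using slightly open fingertips. None was gripped or lifted, and I handed in at about 11 s, with wrist force readings staying under 2 N.

**Washers:** The last top view shows an empty deck. Only two ring outlines are distinct in the slot. The thicker-looking one appears to be C lying on B, but I inferred that from the empty deck and did not see the third washer separately. The last side view could not confirm it because the gripper blocked the slot.

**Bystanders:** Comparing the first and last top pictures, the bolt, nut, bottle, battery and tape had not moved. The check on the screwdriver failed only because the arm covered it in the top view. The side view shows it in place.

**Robot:** It finished away from the tray, with the TCP 0.23 m above the bench and touching nothing.

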